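Pack chocolate rounds down a gift tube with the packing rod

ROBOT

A 6-joint arm with a two-finger parallel gripper is mounted at the origin on the work surface. World frame = base frame: x ahead of the robot, y to its left, z up, the work surface at z = 0. Lengths are in m, angles in rad, forces in N, time in s.
With the tool pointing down it reaches from about 0.375 to 0.975 m from the base axis. Payload 3.8 kg.
Tool frame: the origin (TCP) lies midway between the tips of the shut fingers; the grasp point (between the pads) lies 19 mm behind it; z points along the fingers, y is the line along which they close (so a half turn about z gives the same grasp; the last joint's range is limited). The gripper opens to 85 mm and grips with 20 to 120 N. Pads are 22 mm wide; open, the fingers measure 114 mm over their backs; the gripper's body (76 mm by 85 mm) begins 54 mm behind the grasp point. The pads swing forward as they close: fully open they stand 13 mm farther back than shut.
Start: joints at [1.103, 0.264, 1.604, -0, 1.274, -0.037], TCP at [0.282, 0.613, 0.231] pointing down, gripper open.
Joint ranges: [-2.63, 2.63], [-0.94, 2.18], [0.31, 2.57], [-1.31, 4.45], [0, 2.66], [-2.55, 2.55]. Speed limits (rad/s): [2.57, 2.57, 3.14, 3.14, 3.14, 3.14].

INTERFACE

Orientations are given as a unit quaternion [w, x, y, z].
In Python, from rig import ctrl, move_gripper, kin, imaging gives the robot as it stands. Calls block until the motion is done:
- ctrl.goto(position, orientation): joint-space move of the TCP to a pose.
- ctrl.line_to(position, ori=None, max_speed=0.15): straight line of the TCP; ori=None keeps the orientation; max_speed is the mean speed in m/s.
- ctrl.movej(angles): joint-space move.
- move_gripper(opening): finger opening in m; the grip force is fixed at half the most; returns when the fingers have stopped.
- ctrl.wait(seconds).
- kin.inverse_kinematics(position, orientation): joint angles nearest the present ones, or None.
- ctrl.get_obs(): the state.
- imaging.capture(name): name is "scene" or "top"; returns the picture (384x512x3 uint8, red, green, blue); there is no depth.
- imaging.camera_model(name): a dict with "vfov" (degrees; the focal length in pixels is half the picture's height over the tangent of half this angle, whatever the lens; pixels are square), "cx", "cy" (the principal point, pixels), "rvec" (rotation vector, rad) and "tvec" (3), from world to camera coordinates, as OpenCV has them. Camera axes: x right, y down, z forward; pixel columns grow to the right and rows downward; lengths in m; the calibration is good to about 2 mm. A picture is of the moment at which its call begins. camera_model takes no time and is no camera call.
A pose or a line that the arm cannot do raises ctrl.IKError and nothing moves.
- ctrl.close_job(): hands the job in; it is judged then, once.
The state is a dict: "t": time; "joint_positions": joint angles; "dq": joint speeds; "tau": joint torques, N m; "position": TCP position; "ee_rot": TCP orientation; "force": force on the tool from outside, world axes, zero at the start; "wrist_torque": the same for the moment, N m; "grip_width": finger opening in m; "gripper_force": force on a finger pad.
Only numpy, scipy, OpenCV 4.12 (cv2) and the standard library are available. Lean on these libraries where they do the work, as an engineer would, in place of code of your own. Each camera call takes 0.05 s, during which the arm holds its last target. There are 200 camera calls.

TASK

Take the packing rod out of the open end of its slotted hanger and with it press the three chocolate rounds down the open gift tube until they lie tight on one another on the bottom and stop firmly. Then hang the rod back: slide it in from the open end of the slot, right to the back, and let go of it. Leave the other goods on the counter where they are.

Things in the scene. Friction and masses are not known exactly. Their poses are not given: they have to be found in the camera images.
- rod: Packing rod, 187 mm long, 160 g, hanging upright in the hanger at the start. Origin: centre of its foot's underside, z up the rod. White plastic foot 46 mm in diameter, 14 mm tall; steel shaft 12 mm; flat steel collar 42 mm in diameter at 120 to 126 mm; wooden handle 26 mm in diameter at 126 to 187 mm, straight up to 174 mm. Grip the handle from above; fingertips may rest on the collar
- rod_foot (a point): centre of the underside of the rod's foot (the rod's origin)
- rod_collar (a point): centre of the underside of the rod's collar, 120 mm above the rod's origin
- hanger: Rod hanger, fixed: wooden foot plate 130 x 100 x 12 mm, a brass post (30 mm wide) at its back, centred at local x = +44 mm, and a level brass plate 100 x 74 mm, 8 mm thick, top at 155 mm, nothing above it. Origin: centre of the foot plate's underside. A slot 20 mm wide in the plate runs along local x, open at x = -50 mm, closed at x = +12 mm
- hanger_seat (a point): where the shaft's axis is when the rod hangs at the back of the slot: local x = +4 mm, at the plate's top. The hung rod's collar rests on the plate beside the slot, its foot hangs below, underside 35 mm above the counter
- hanger_open (a point): middle of the slot's open end at the plate's edge, local x = -50 mm, at the plate's top. The rod's foot and collar are wider than the slot: the rod goes out and in only here, level along local x
- tube_stand: Filling stand, fixed: dark wooden foot 120 x 120 x 18 mm, brass posts and a ring (79 mm outside) round an upright clear gift tube, open on top, 62 mm outside, 56 mm inside. Origin: centre of the foot's underside, z up the tube's axis. Three foil-wrapped chocolate rounds, 52 mm in diameter, 22 mm thick, are stuck in it at different heights (gold lowest, pink, gold on top)
- tube_mouth (a point): centre of the tube's rim, 150 mm above the counter; the packed stack's top lies 64 mm below it
- tube_floor (a point): centre of the tube's inner floor, 20 mm above the counter
- round_low (a joint): how far the lowest round has been pushed down, in m: 0 is 16 mm above the tube's floor, 0.016 is on the floor. Each round is held by its snug fit: it slides down when pushed with about 1.5 N (all three together 4 to 5 N, a little more when fast) and stays where it is left
- round_mid (a joint): how far the middle round has been pushed down, in m: 0.032 is tight on the lowest round when that is on the floor
- round_top (a joint): how far the top round has been pushed down, in m: 0 is with its top 134 mm above the counter, 16 mm below the rim; 0.048 is packed tight
- packed_tube: other goods, leave alone: finished gift tube with a brass lid, 66 mm in diameter, 146 mm tall, loose. Origin at the centre of its underside
- red_box: other goods, leave alone: red gift box, 114 x 84 x 53 mm, loose. Origin at the centre of its underside
- cream_box: other goods, leave alone: cream box, 93 x 63 x 70 mm, loose. Origin at the centre of its underside
- cup_stack: other goods, leave alone: upturned stack of paper cups, 78 mm in diameter, 115 mm tall, loose. Origin at the centre of its underside
- ribbon_spool: other goods, leave alone: spool of pink ribbon, cream ends, 72 mm in diameter, 36 mm tall, loose. Origin at the centre of its underside
- scoop: other goods, leave alone: lying brass spoon with a wooden handle, 170 mm long, loose
- stock_tray: wooden tray of wrapped rounds, 190 x 126 mm, 28 mm tall, fixed, between the tube stand and the hanger. Origin at the centre of its underside
Things that resemble listed ones, but are neither listed nor needed, are in the scene too. What is shaped like the hanger but purple or red is not meant.

How it is judged:
By the outcome, as a careful person would: the job done as asked, in the order asked, and still so for the second after the job is handed in, with the robot touching nothing.
It also fails if it takes over 64 s, if anything falls off the work surface, if the arm or the gripper's body presses on something with over 40 N, if the wrist force passes 120 N, or if a joint passes its speed limit or range.

## Working session

There is one attempt and no reset: what is moved stays moved. The work goes in short steps, each a Python script; the robot and the scene stay as the last script left them, time stands still between calls to the robot, and variables do not carry over. Pictures are saved under pics/ and viewed, at most 10 in all, crops included, and the job is handed in when it is done.

```bash
ls; mkdir -p pics; python3 - <<'E'
from rig import ctrl, imaging
import cv2
for n in ("scene","top"):
    im=imaging.capture(n); cv2.imwrite(f"pics/{n}0.png",cv2.cvtColor(im,cv2.COLOR_RGB2BGR)); print(n,imaging.camera_model(n))
print(ctrl.get_obs())
E
```

```text
pics
scene {'vfov': 51.32112736786266, 'cx': 258.50220965310257, 'cy': 188.79142815068872, 'rvec': array([ 1.95614934,  1.55672006, -0.62162249]), 'tvec': array([-0.12127619, -0.31829502,  1.74087283])}
top {'vfov': 48.961833361502464, 'cx': 256.13086508625463, 'cy': 191.3124086430518, 'rvec': array([ 2.12981736, -2.16301712,  0.1840582 ]), 'tvec': array([-0.00912578,  0.55047126,  1.24117203])}
{'t': 0.1, 'joint_positions': array([ 1.10312481e+00,  2.64675211e-01,  1.60521070e+00, -2.62121456e-06,
        1.27371914e+00, -3.69311119e-02]), 'dq': array([-2.25304255e-03, -2.27417234e-03, -2.59816039e-03,  3.31844936e-04,
        2.13423746e-03,  2.43609078e-05]), 'tau': array([ 4.29966094e-04, -5.16706109e+01, -3.68591666e+01,  6.09842971e-06,
        6.34465323e-03, -3.81910934e-05]), 'position': array([0.28156955, 0.61275134, 0.23010273]), 'ee_rot': array([-2.49967446e-04,  2.13708610e-01,  9.76896933e-01, -9.74656155e-04]), 'force': array([ 0.22159693,  0.58680995, -0.63784144]), 'wrist_torque': array([ 0.03579431, -0.03710683, -0.02065025]), 'gripper_force': 0.0, 'grip_width': 0.08550396188279825}
```

View pics/scene0.png

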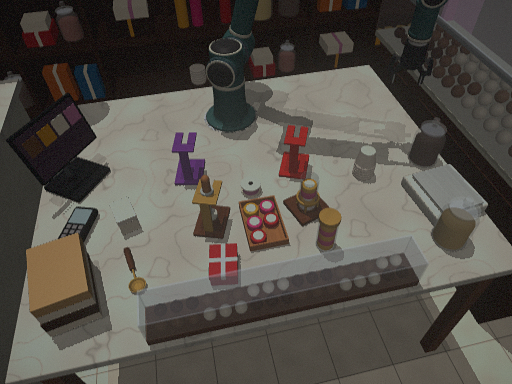

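View pics/top0.png

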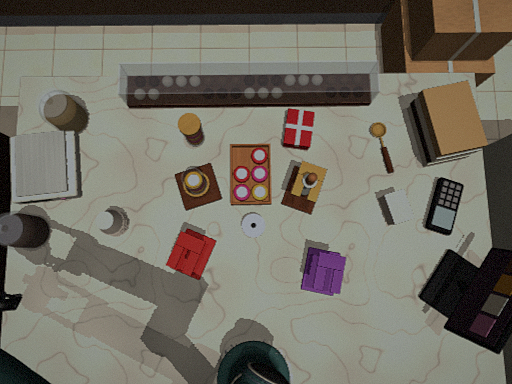

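The top view shows three hangers: brass with the rod at (305,187), purple at (323,271) and red at (192,253). The brass one is the one meant, because it holds the rod and isn't purple or red. The tube stand is at (197,185). I'll confirm with one enlarged crop.

```bash
python3 - <<'E'
import cv2,numpy as np
t=cv2.imread("pics/top0.png"); s=cv2.imread("pics/scene0.png")
a=cv2.resize(t[150:225,272:338],(396,450),interpolation=cv2.INTER_CUBIC)
b=cv2.resize(t[150:225,165:231],(396,450),interpolation=cv2.INTER_CUBIC)
cv2.imwrite("pics/crop1.png",cv2.convertScaleAbs(np.hstack([a,b]),alpha=1.5))
a=cv2.resize(s[165:240,180:246],(396,450),interpolation=cv2.INTER_CUBIC)
b=cv2.resize(s[165:240,276:342],(396,450),interpolation=cv2.INTER_CUBIC)
cv2.imwrite("pics/crop2.png",cv2.convertScaleAbs(np.hstack([a,b]),alpha=1.5))
E
```

```text
(no output)
```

View pics/crop1.png

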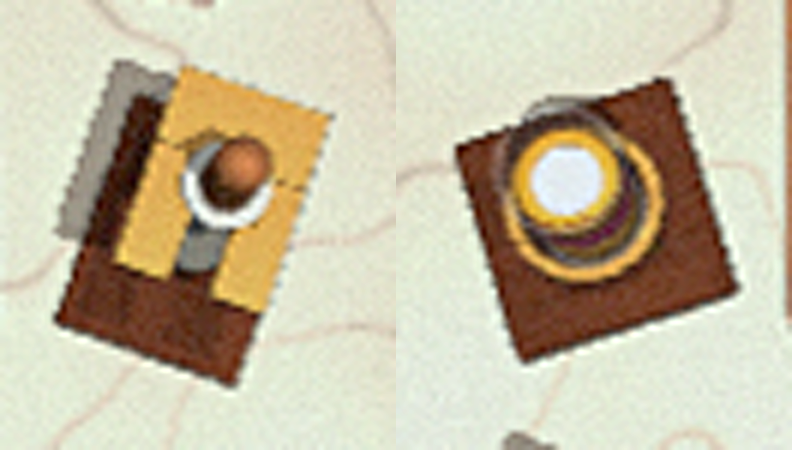

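View pics/crop2.png

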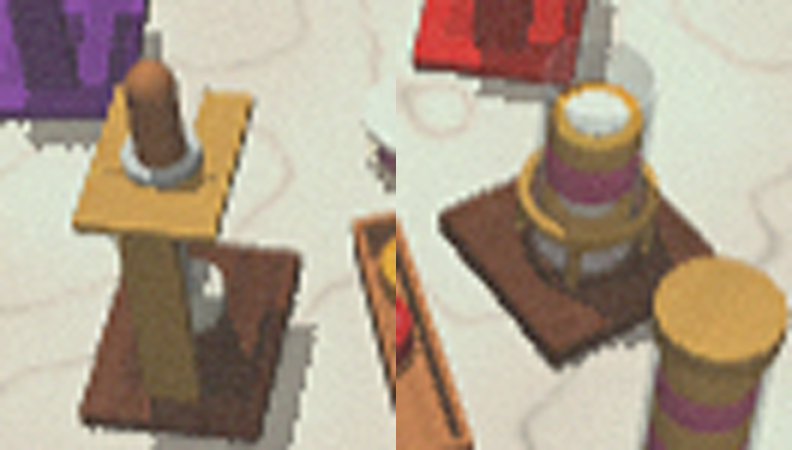

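The crops confirm it: a wooden handle and steel collar sit in the brass plate, and the slot opens towards the robot (bottom of the top view, around (305,195)). The tube is on the dark foot, with a gold top round and a white label at about (194,180).

```bash
cat > h.py <<'E'
import cv2,numpy as np
from rig import ctrl,move_gripper,kin,imaging
from scipy.spatial.transform import Rotation as R
def ray(n,p):
    m=imaging.camera_model(n); f=192/np.tan(np.radians(m["vfov"]/2))
    r=cv2.Rodrigues(m["rvec"])[0]; d=r.T@np.array([(p[0]-m["cx"])/f,(p[1]-m["cy"])/f,1]); return -r.T@m["tvec"],d
def at(n,p,z):
    c,d=ray(n,p); return c+d*(z-c[2])/d[2]
def cross(p,q):
    "point nearest to the rays of scene pixel p and top pixel q, and their gap"
    a,d=ray("scene",p); b,e=ray("top",q); s=np.linalg.lstsq(np.c_[d,-e],b-a,rcond=None)[0]
    return (a+d*s[0]+b+e*s[1])/2, np.linalg.norm(a+d*s[0]-b-e*s[1])
def down(yaw):
    "tool down, tool x at yaw, quaternion wxyz"
    q=(R.from_euler("z",yaw)*R.from_euler("x",np.pi)).as_quat(); return q[[3,0,1,2]]
E
python3 - <<'E'
from h import *
def blob(n,box,lo,hi):
    x0,y0,x1,y1=box; im=cv2.imread(f"pics/{n}0.png")[y0:y1,x0:x1]
    im=cv2.resize(im,None,fx=4,fy=4,interpolation=cv2.INTER_CUBIC)
    m=cv2.inRange(cv2.cvtColor(im,cv2.COLOR_BGR2HSV),lo,hi)
    m=cv2.morphologyEx(m,cv2.MORPH_OPEN,np.ones((3,3)))
    c=max(cv2.findContours(m,0,2)[0],key=cv2.contourArea)[:,0]
    return (c+.5)/4-.5+[x0,y0]
def rect(n,c,z):
    P=np.array([at(n,p,z)[:2]*1000 for p in c],np.float32); return cv2.minAreaRect(P)
print("plate",rect("top",blob("top",(272,150,338,225),(17,110,110),(28,255,255)),.155))
print("foot",rect("top",blob("top",(165,150,231,225),(0,100,30),(14,255,120)),.018))
for n,b in (("top",(180,165,212,200)),("scene",(300,175,322,195))):
    c=blob(n,b,(0,0,125),(179,70,255)); e=cv2.fitEllipse((c*100).astype(np.float32)); print("label",n,np.array(e[0])/100,np.array(e[1])/100,at(n,np.array(e[0])/100,.134))
for n,b in (("top",(300,168,322,186)),("scene",(198,170,216,196))):
    c=blob(n,b,(0,60,40),(14,255,200)); print("handle",n,c.min(0),c.max(0),c.mean(0))
E
```

```text
plate ((559.90283203125, -162.6278533935547), (73.43147277832031, 99.52716827392578), 69.1370849609375)
foot ((573.7050170898438, 163.16024780273438), (119.1746826171875, 117.27350616455078), 17.474525451660156)
label top [193.00371094 179.58404297] [11.33153442 11.80838501] [0.57218689 0.16220941 0.134     ]
label scene [323.15222656 181.72748047] [15.48434204 41.54422852] [0.58788786 0.20672107 0.134     ]
handle top [306.625 172.625] [316.375 184.375] [310.57267442 179.61918605]
handle scene [199.125 174.375] [210.125 192.375] [205.06578947 183.71710526]
```

```bash
cat >> h.py <<'E'
YAW=np.radians(-20.9); U=np.array([np.cos(YAW),np.sin(YAW),0])
SEAT=np.array([.5599,-.1626,0])+.004*U; TUBE=np.array([.573,.1627,0])
def P(b,z): return np.r_[b[:2],z]
E
python3 - <<'E'
from h import *
print("handle check",SEAT,at("top",(312.5,176),.21),cross((204,177),(312.5,175.5)))
for y in (YAW,YAW+np.pi):
    print([None if q is None else np.round(q,2) for q in (kin.inverse_kinematics(P(b,z),down(y)) for b,z in ((SEAT,.27),(SEAT,.164),(SEAT-.1*U,.2),(TUBE,.3),(TUBE,.21)))])
E
```

```text
handle check [ 0.56363682 -0.16402695  0.        ] [ 0.56310985 -0.16594847  0.21      ] (array([ 0.56267125, -0.16450654,  0.21927127]), np.float64(0.00015016742831996667))
[array([-0.33,  0.08,  1.75, -0.  ,  1.32,  1.61]), array([-0.33,  0.15,  1.87, -0.  ,  1.12,  1.61]), array([-0.32, -0.07,  2.03, -0.  ,  1.18,  1.62]), array([ 0.23,  0.08,  1.69, -0.  ,  1.37,  2.17]), array([ 0.23,  0.13,  1.8 , -0.  ,  1.21,  2.17])]
[array([-0.33,  0.08,  1.75,  0.  ,  1.32, -1.53]), array([-0.33,  0.15,  1.87,  0.  ,  1.12, -1.53]), array([-0.32, -0.07,  2.03,  0.  ,  1.18, -1.52]), array([ 0.23,  0.08,  1.69,  0.  ,  1.37, -0.97]), array([ 0.23,  0.13,  1.8 ,  0.  ,  1.21, -0.97])]
```

```bash
python3 - <<'E'
from h import *
Q=down(YAW+np.pi)
ctrl.goto(P(SEAT,.28),Q)
ctrl.line_to(P(SEAT,.166),max_speed=.12)
o=ctrl.get_obs(); print(o["t"],o["position"],o["force"])
move_gripper(.0)
o=ctrl.get_obs(); print(o["t"],o["position"],o["force"],o["wrist_torque"],o["grip_width"],o["gripper_force"])
for n in ("scene","top"): cv2.imwrite(f"pics/{n}1.png",cv2.cvtColor(imaging.capture(n),cv2.COLOR_RGB2BGR))
a=cv2.imread("pics/scene1.png")[120:250,150:270]; b=cv2.imread("pics/top1.png")[130:260,260:380]
cv2.imwrite("pics/c1.png",np.hstack([cv2.resize(x,(396,429),interpolation=cv2.INTER_CUBIC) for x in (a,b)]))
E
```

```text
4.1083 [ 0.56437695 -0.16429784  0.16705236] [ 0.65305374 -0.80794057 -0.5290632 ]
4.6917 [ 0.56378171 -0.16425757  0.16643363] [-0.19173764 -0.42774576  1.94650516] [-0.07050778  0.13638176  0.06451216] 0.025107128285215437 58.84324014186859
```

View pics/c1.png

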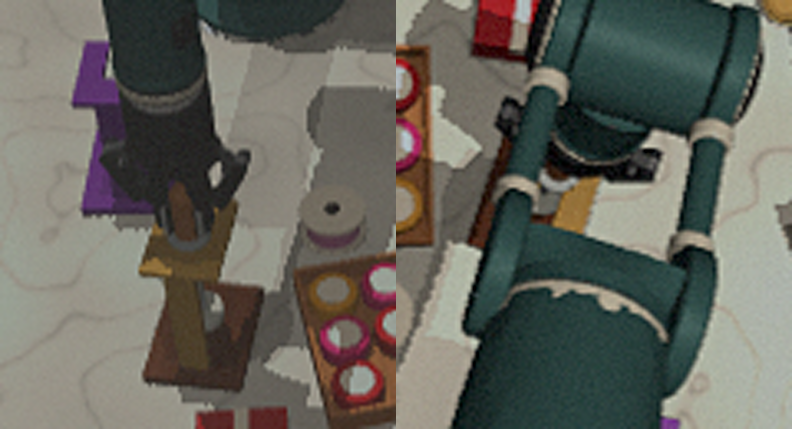

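The fingers hold the handle in the brass hanger (width 25 mm, crop at about (185,200)), and the wrist force is small. Next I lift slightly within the slot and slide out.

```bash
python3 - <<'E'
from h import *
def say(k):
    o=ctrl.get_obs(); print(k,round(o["t"],2),o["position"].round(4),o["force"].round(2),o["wrist_torque"].round(3),round(o["grip_width"],4))
Q=down(YAW+np.pi)
ctrl.line_to(P(SEAT,.190),max_speed=.08); say("lift")
ctrl.line_to(P(SEAT-.03*U,.190),max_speed=.08); say("mid")
ctrl.line_to(P(SEAT-.1*U,.190),max_speed=.12); say("out")
ctrl.line_to(P(SEAT-.1*U,.315),max_speed=.2); say("up")
ctrl.goto(P(TUBE,.315),Q); ctrl.wait(.3); say("tube")
for n in ("scene","top"): cv2.imwrite(f"pics/{n}2.png",cv2.cvtColor(imaging.capture(n),cv2.COLOR_RGB2BGR))
a=cv2.imread("pics/scene2.png")[110:240,250:370]; b=cv2.imread("pics/top2.png")[120:250,135:255]
cv2.imwrite("pics/c2.png",np.hstack([cv2.resize(x,(396,429),interpolation=cv2.INTER_CUBIC) for x in (a,b)]))
E
```

```text
lift 5.24 [ 0.5642 -0.1641  0.1909] [ 0.24 -0.19 -1.  ] [-0.017 -0.056 -0.008] 0.0247
mid 5.77 [ 0.5354 -0.1532  0.1901] [ 0.17  0.94 -1.47] [ 0.021 -0.008  0.025] 0.0249
out 6.5 [ 0.4709 -0.1286  0.1904] [ 0.3  -0.23 -2.03] [-0.006  0.026  0.019] 0.0248
up 7.28 [ 0.4698 -0.1283  0.3136] [ 0.11  0.6  -1.61] [ 0.008  0.021 -0.004] 0.0247
tube 8.75 [0.5731 0.1616 0.3153] [ 0.52 -0.31 -0.74] [-0.017 -0.047 -0.012] 0.0245
```

View pics/c2.png

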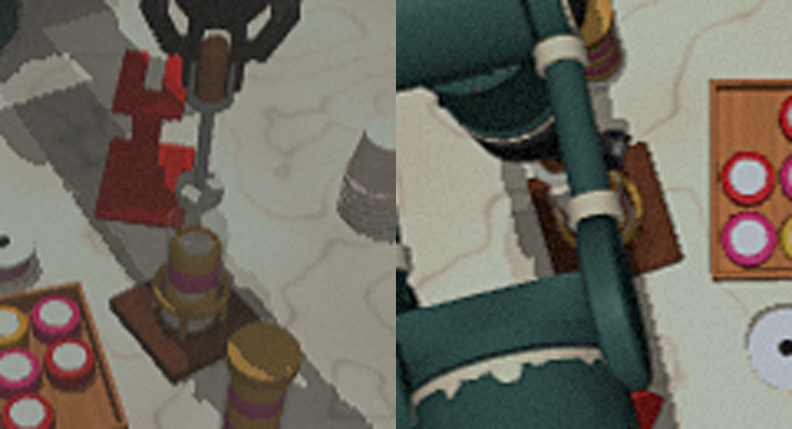

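The rod hangs from the gripper over the tube: foot at about (310,168) in the scene view, tube below it at about (309,190). I'll check for tilt numerically, then descend with the force watched.

```bash
python3 - <<'E'
from h import *
def pr(X):
    m=imaging.camera_model("scene"); f=192/np.tan(np.radians(m["vfov"]/2))
    return cv2.projectPoints(np.array([X],float),m["rvec"],m["tvec"],np.array([[f,0,m["cx"]],[0,f,m["cy"]],[0,0,1]]),None)[0].ravel()
p=ctrl.get_obs()["position"]; z=p[2]-.1314
print("expected foot mid, collar, handle top",[pr(P(p,z+d)).round(1) for d in (.007,.123,.18)])
print("tube label",pr(P(TUBE,.134)),"rim",pr(P(TUBE,.15)))
im=cv2.imread("pics/scene2.png")
# rod shaft centre per row: dark-on-bright not robust -> print brightness rows
g=cv2.cvtColor(im,cv2.COLOR_BGR2GRAY)
for r in (146,152,156,160,166,168): print(r,g[r,300:325])
E
```

```text
expected foot mid, collar, handle top [array([309.8, 168.2]), array([313. , 139.6]), array([314.8, 124. ])]
tube label [308.59496905 180.76753683] rim [308.98771878 177.30017242]
146 [ 88  64 108 109  76 146 152 153 149 152 127  58  68  70  79 158 148 142
 146 148 148 148 148 147 149]
152 [153 151 151 151 154 150 150 151 149 159  57  66  70  65 143 152 150 151
 149 149 150 145 144 148 148]
156 [ 67  66  64  67  64  64  70  74  67  81  62  71  66  94 154 151 153 149
 148 150 149 145 148 149 151]
160 [ 65  68  67  67  66  66  70  74  64  74  70  71  65 145 151 154 151 151
 153 152 150 148 148 151 150]
166 [ 57  70  65  79  79  79 132 126 107  60  71  68  81 101 144 143 141 130
 156 155 154 149 150 149 152]
168 [ 44  50  58  68  80 144 142 138 136 143 132  83  85  80  82  81  79  85
 157 152 156 153 149 148 146]
```

```bash
python3 - <<'E'
from h import *
def say(k):
    o=ctrl.get_obs(); print(k,round(o["t"],2),o["position"].round(4),o["force"].round(2),o["wrist_torque"].round(3),round(o["grip_width"],4)); return o["force"]
ctrl.line_to(P(TUBE,.285),max_speed=.1); f0=say("near")
for z in (.279,.275,.270):
    ctrl.line_to(P(TUBE,z),max_speed=.04); f=say(z)
    if f[2]-f0[2]>6: break
for n in ("scene",): cv2.imwrite(f"pics/{n}3.png",cv2.cvtColor(imaging.capture(n),cv2.COLOR_RGB2BGR))
a=cv2.imread("pics/scene3.png")[130:220,270:350]
cv2.imwrite("pics/c3.png",cv2.resize(a,(480,540),interpolation=cv2.INTER_CUBIC))
E
```

```text
near 9.3 [0.5726 0.1626 0.2842] [ 0.22  0.5  -1.62] [ 0.006 -0.001  0.047] 0.0249
0.279 9.6 [0.573  0.1627 0.2789] [-0.64 -0.14 -1.86] [-0.003  0.05  -0.024] 0.0245
0.275 9.85 [0.5729 0.1627 0.2747] [ 1.24  0.16 -0.44] [ 0.003 -0.091 -0.029] 0.0246
0.27 10.12 [0.5729 0.1627 0.2695] [ 0.57 -0.83 -1.52] [ 0.037 -0.172 -0.025] 0.0247
```

View pics/c3.png

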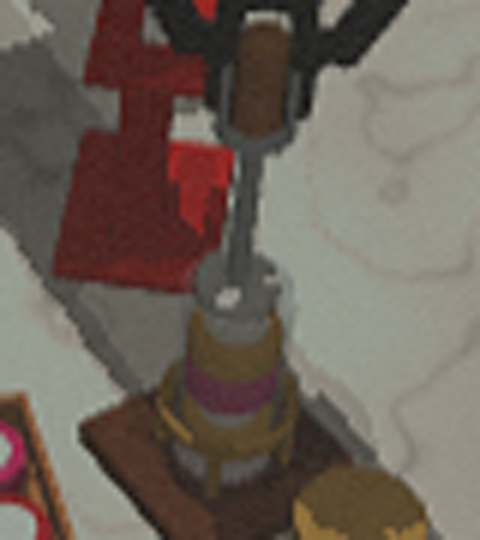

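The foot sits just inside the rim at about (238,285) in the crop, with no vertical load. A slight −y torque suggests a light wall touch on the −x side, so I'll shift +1.5 mm in x and press down.

```bash
python3 - <<'E'
from h import *
def say(k):
    fs=[]
    for _ in range(5): o=ctrl.get_obs(); fs.append(np.r_[o["force"],o["wrist_torque"]]); ctrl.wait(.02)
    f=np.mean(fs,0); print(k,round(o["t"],2),o["position"].round(4),f.round(2),round(o["grip_width"],4)); return f
say("before")
T=TUBE+[.0015,0,0]
ctrl.line_to(P(T,.270),max_speed=.03); say("shift")
for z in (.262,.250,.240,.230,.223,.2205,.2185):
    ctrl.line_to(P(T,z),max_speed=.035); f=say(z)
    if f[2]>25: break
while f[2]<25 and z>.212:
    z-=.001; ctrl.line_to(P(T,z),max_speed=.02); f=say(round(z,4))
E
```

```text
before 10.24 [0.573  0.1627 0.2699] [ 0.16  0.31 -1.64  0.01 -0.1  -0.01] 0.0249
shift 10.57 [0.5745 0.1627 0.27  ] [ 0.06 -0.07 -1.07  0.01  0.01 -0.01] 0.0249
0.262 11.03 [0.5744 0.1627 0.2618] [-0.15  0.3  -1.33 -0.01 -0.   -0.02] 0.0248
0.25 11.61 [0.5744 0.1627 0.2499] [-0.05 -0.37 -1.06  0.   -0.   -0.01] 0.0247
0.24 12.12 [0.5742 0.1626 0.2396] [ 0.1   0.16 -0.85 -0.01 -0.01  0.02] 0.0243
0.23 12.64 [0.5743 0.1626 0.2295] [ 0.1   0.42 -1.34 -0.    0.01 -0.01] 0.0247
0.223 13.07 [0.5743 0.1627 0.2225] [ 0.38  0.04 -1.3  -0.01 -0.01 -0.01] 0.0245
0.2205 13.41 [0.5744 0.1627 0.2204] [-0.66 -0.23 -0.58 -0.01  0.03 -0.  ] 0.0247
0.2185 13.74 [0.5745 0.1627 0.2185] [-0.41 -0.06  0.24 -0.02  0.11  0.  ] 0.0248
0.2175 14.07 [0.5746 0.1627 0.2176] [-0.58 -0.3   1.13 -0.07  0.16  0.  ] 0.0246
0.2165 14.41 [0.5748 0.1626 0.2174] [-1.87 -1.25  5.27 -0.2   0.41 -0.02] 0.0247
0.2155 14.74 [0.575  0.1627 0.2174] [-2.87 -0.97  8.76 -0.29  0.69  0.01] 0.0247
0.2145 15.07 [0.5752 0.1627 0.2174] [-4.020e+00 -1.710e+00  1.227e+01 -4.100e-01  9.900e-01  1.000e-02] 0.0251
0.2135 15.41 [0.5754 0.1627 0.2174] [-4.940e+00 -2.250e+00  1.602e+01 -5.200e-01  1.250e+00 -1.000e-02] 0.0245
0.2125 15.74 [0.5757 0.1627 0.2174] [-6.05 -2.31 18.99 -0.61  1.51 -0.  ] 0.0252
0.2115 16.07 [0.5759 0.1627 0.2174] [-6.960e+00 -2.380e+00  2.289e+01 -7.300e-01  1.760e+00 -1.000e-02] 0.0249
```

Firm stop at TCP z 0.2174, so the foot is at 0.086 m, exactly the packed height, with 20 N held. Next I retract and bring the rod in front of the slot.

```bash
python3 - <<'E'
from h import *
def say(k):
    fs=[]
    for _ in range(5): o=ctrl.get_obs(); fs.append(np.r_[o["force"],o["wrist_torque"]]); ctrl.wait(.02)
    f=np.mean(fs,0); print(k,round(o["t"],2),o["position"].round(4),f.round(2),round(o["grip_width"],4)); return f
Q=down(YAW+np.pi); T=TUBE+[.0015,0,0]
ctrl.line_to(P(T,.219),max_speed=.03)
ctrl.line_to(P(T,.315),max_speed=.12); say("up")
ctrl.goto(P(SEAT-.1*U,.315),Q)
ctrl.line_to(P(SEAT-.1*U,.190),max_speed=.15); ctrl.wait(.2); say("front")
for n in ("scene","top"): cv2.imwrite(f"pics/{n}4.png",cv2.cvtColor(imaging.capture(n),cv2.COLOR_RGB2BGR))
a=cv2.imread("pics/scene4.png")[130:240,165:265]; b=cv2.imread("pics/scene4.png")[130:240,265:365]
cv2.imwrite("pics/c4.png",np.hstack([cv2.resize(x,(400,440),interpolation=cv2.INTER_CUBIC) for x in (a,b)]))
E
```

```text
up 17.51 [0.5738 0.1625 0.3135] [ 0.49  0.01 -1.16  0.02  0.01  0.03] 0.0243
front 19.96 [ 0.4708 -0.1286  0.191 ] [-0.22 -0.04 -1.05 -0.01 -0.   -0.02] 0.025
```

View pics/c4.png

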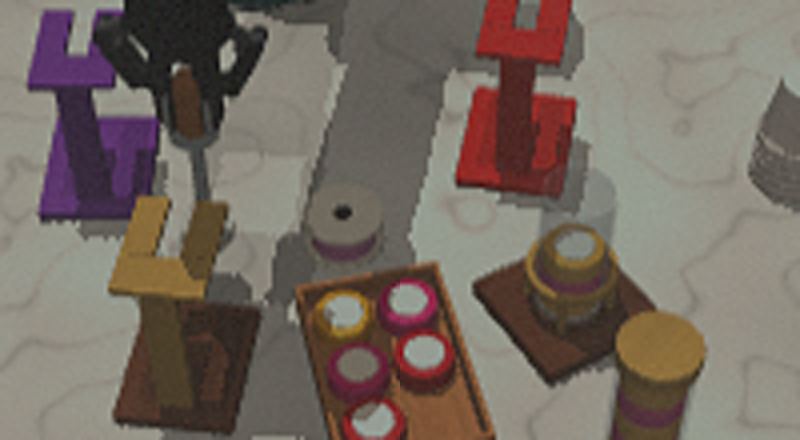

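The tube shows the rounds packed low, top label at about (578,245) in the crop with clear glass above it. The rod stands upright in front of the brass slot. Sliding in.

```bash
python3 - <<'E'
from h import *
def say(k):
    fs=[]
    for _ in range(5): o=ctrl.get_obs(); fs.append(np.r_[o["force"],o["wrist_torque"]]); ctrl.wait(.02)
    f=np.mean(fs,0); print(k,round(o["t"],2),o["position"].round(4),f.round(2),round(o["grip_width"],4)); return f
ok=True
for d,v in ((.06,.1),(.045,.05),(.02,.06),(.004,.05),(0,.03),(-.001,.02),(-.002,.02),(-.003,.02)):
    ctrl.line_to(P(SEAT-d*U,.190),max_speed=v); f=say(d)
    if np.linalg.norm(f[:2])>3: print("contact"); ok=d<=.004; break
if ok:
    b=SEAT-(d+.001)*U
    for z in (.172,.168,.167,.166,.165):
        ctrl.line_to(P(b,z),max_speed=.05); f=say(z)
        if f[2]>1.5: break
E
```

```text
0.06 20.69 [ 0.507  -0.1424  0.1896] [-0.   -0.15 -1.55  0.    0.    0.01] 0.0248
0.045 21.23 [ 0.5215 -0.148   0.1899] [ 0.07 -0.27 -1.67 -0.    0.01 -0.  ] 0.0247
0.02 21.88 [ 0.5448 -0.1568  0.1897] [-0.11  0.27 -1.7   0.01 -0.   -0.01] 0.0249
0.004 22.43 [ 0.5598 -0.1626  0.1899] [-0.21  0.07 -1.01 -0.01 -0.01  0.01] 0.0247
0 22.79 [ 0.5636 -0.164   0.19  ] [ 0.03 -0.01 -1.01 -0.   -0.   -0.  ] 0.0246
-0.001 23.12 [ 0.5646 -0.1644  0.19  ] [ 0.41 -0.35 -1.33 -0.    0.02  0.  ] 0.0246
-0.002 23.46 [ 0.5655 -0.1648  0.19  ] [ 0.52  0.01 -1.42  0.   -0.02 -0.03] 0.0246
-0.003 23.79 [ 0.5664 -0.1651  0.19  ] [ 0.45 -0.11 -1.46  0.    0.01  0.02] 0.0244
0.172 24.38 [ 0.5655 -0.1648  0.1719] [-0.11  0.29 -1.55  0.01 -0.    0.01] 0.0248
0.168 24.72 [ 0.5655 -0.1647  0.168 ] [-0.27  0.22 -1.76 -0.01 -0.01 -0.01] 0.0245
0.167 25.05 [ 0.5655 -0.1647  0.167 ] [ 0.24 -0.37 -1.39  0.01 -0.02  0.01] 0.025
0.166 25.38 [ 0.5657 -0.1648  0.1664] [-0.26 -0.03  1.36  0.03  0.08 -0.01] 0.0243
0.165 25.72 [ 0.5658 -0.1648  0.1664] [-2.18  0.59  6.67  0.2   0.44  0.02] 0.0251
```

```bash
python3 - <<'E'
from h import *
def say(k):
    fs=[]
    for _ in range(5): o=ctrl.get_obs(); fs.append(np.r_[o["force"],o["wrist_torque"]]); ctrl.wait(.02)
    f=np.mean(fs,0); print(k,round(o["t"],2),o["position"].round(4),f.round(2),round(o["grip_width"],4)); return f
b=SEAT+.002*U; f0=say("now")
ctrl.line_to(P(b,.1675),max_speed=.03); say("up")
for d in (.003,.004,.005,.006,.007):
    ctrl.line_to(P(SEAT+d*U,.1675),max_speed=.02); f=say(d)
    if f[:3]@U<-2: break
b=SEAT+(d-.001)*U
ctrl.line_to(P(b,.1675),max_speed=.02)
ctrl.line_to(P(b,.1662),max_speed=.02); say("rest")
move_gripper(.06); say("open")
ctrl.line_to(P(b,.290),max_speed=.12); 
ctrl.goto(P(SEAT+[-.03,.2,0],.36),down(YAW+np.pi)); ctrl.wait(.5); say("away")
for n in ("scene","top"): cv2.imwrite(f"pics/{n}5.png",cv2.cvtColor(imaging.capture(n),cv2.COLOR_RGB2BGR))
a=cv2.imread("pics/scene5.png")[150:240,175:265]; b=cv2.imread("pics/top5.png")[140:230,270:360]
cv2.imwrite("pics/c5.png",np.hstack([cv2.resize(x,(400,400),interpolation=cv2.INTER_CUBIC) for x in (a,b)]))
E
```

```text
now 25.8 [ 0.5658 -0.1649  0.1664] [-2.77  0.45  6.53  0.18  0.44  0.03] 0.0247
up 26.13 [ 0.5652 -0.1646  0.1669] [-0.17  0.17 -1.08 -0.01 -0.01 -0.03] 0.0246
0.003 26.47 [ 0.5664 -0.165   0.1672] [ 0.11  0.18 -1.08  0.01  0.02 -0.01] 0.0246
0.004 26.8 [ 0.5674 -0.1655  0.1675] [ 0.1  -0.23 -1.59  0.01 -0.01  0.  ] 0.025
0.005 27.13 [ 0.5683 -0.1658  0.1675] [-0.05  0.06 -1.2   0.02 -0.    0.01] 0.0249
0.006 27.47 [ 0.5687 -0.166   0.1674] [-2.22  1.18 -0.23  0.17  0.44 -0.01] 0.0242
rest 28.05 [ 0.5686 -0.1659  0.1665] [-0.52  0.39  0.48  0.07  0.08 -0.04] 0.0249
open 28.57 [ 0.5683 -0.1658  0.1662] [ 0.   -0.32  0.3   0.02 -0.01  0.  ] 0.0603
away 31.21 [0.5337 0.0357 0.3599] [-0.06 -0.34  0.24  0.02 -0.01 -0.03] 0.0598
```

View pics/c5.png

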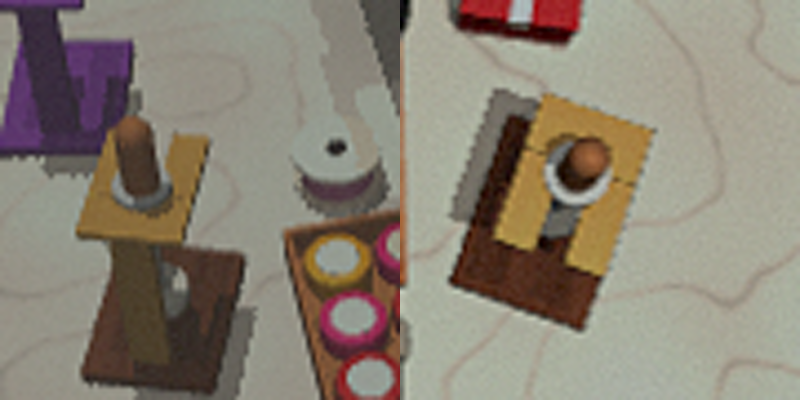

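The rod hangs upright at the back of the brass slot: collar at about (578,172) in the top crop, on the plate, with the back contact felt. The gripper is clear, so I'm handing in.

```bash
python3 -c "
from rig import ctrl
print(ctrl.close_job())"
```

```text
the job is handed in; nothing more can be done
None
```

The three rounds are pressed tight to the bottom of the tube against a firm stop, the rod is hung at the back of its slot and released, and the job is handed in at about 31 s.

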